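Balance the two-pan tray by sliding the tins

ROBOT

A 6-joint arm with a two-finger parallel gripper is mounted at the origin on a cart in front of the work surface, level with it; the furniture and walls round the work are solid. World frame = base frame: x ahead of the robot, y to its left, z up, the work surface at z = 0. Lengths are in mm, angles in degrees, forces in N, time in s.
With the tool pointing down it reaches from about 350 to 850 mm from the base axis. Payload 8.1 kg.
Tool frame: the origin (TCP) lies at the centre of the arm's flange, where the gripper is bolted on; the fingertips stand 173 mm ahead of it and the grasp point (between the pads) lies 155 mm ahead of it; z points along the fingers, y is the line along which they close (so a half turn about z gives the same grasp; the last joint's range is limited). The gripper opens to 85 mm and grips with 20 to 120 N. Pads are 22 mm wide; open, the fingers measure 114 mm over their backs; the gripper's body (76 mm by 85 mm) begins 54 mm behind the grasp point. The pads swing forward as they close: fully open they stand 13 mm farther back than shut.
Start: joints at [64.549, 7.471, 85.268, -0, 87.261, -4.893], TCP at [210.67, 561.805, 404.692] pointing down, gripper open.
Joint ranges: [-169.43, 169.43], [-51.17, 129.36], [1.28, 143.12], [-76.62, 256.62], [0, 156.53], [-152.29, 152.29]. Speed limits (degrees/s): [136.94, 136.94, 159.86, 180, 180, 180].

INTERFACE

Orientations are given as [roll, pitch, yaw] about the fixed x, y, z axes, in that order (R = Rz(yaw) Ry(pitch) Rx(roll)).
In Python, from bench import * gives the robot as it stands.
- The arm moves only by the shell command python3 -m jog 'ROWS' [FORCE]. ROWS is text: rows parted by semicolons, each of 7 numbers parted by spaces: the shift along the tool's x, y, z scaled (see below), then the turn, a rotation vector about the tool's x, y, z scaled (see below), then the closure, from -1 (fully open) to 1 (shut). In form: tx ty tz wx wy wz hand; .... A call has 1 to 5 rows; each row shifts and turns the commanded pose from where the row before left it, along the tool's axes as they then stand; what a row does not reach is not made up. The controller multiplies each number of a shift by 0.1 m and each number of a turn by 60 degrees. A row lasts 1/8 s, in which the tool goes at most 62.5 mm and 10.7 degrees, less where a joint would pass 70% of its speed; a pose out of reach is approached as far as the arm can. A call with a number of a shift or a turn outside -1 to 1 is refused whole. A call with a gripper value outside its range is refused whole. The fingers move at their own pace and stop on an object; FORCE is the grip in N (left out, the last holds). Time passes only in rows, so rows that do not move let the fingers close. It gives the time, the measured TCP pose, the force, the opening and the grip force at its end, in the units of the state.
- sense(): the state, without advancing time (a new reading comes with each control period).
- snapshot(name): name is "scene" or "side" or "wrist"; returns a dict with "img" (420x560x3 uint8, red, green, blue), "fx", "fy", "cx", "cy" (pixels), "extrinsics" (4x4, takes a point from camera to world coordinates). Camera axes: x right, y down, z forward; pixel columns grow to the right and rows downward; lengths in mm; the calibration is good to about 2 mm. A picture is of the moment at which its call begins. There is no depth.
- hand_in(): hands the job in; it is judged then, once.
The state is a dict: "time": time; "joint_pos": joint angles; "qd": joint speeds; "joint_efforts": joint torques, N m; "tool_pos": TCP position; "tcp_rot": TCP orientation; "ft_force": force on the tool from outside, world axes, zero at the start; "wrist_torque": the same for the moment, N m; "finger_gap": finger opening in mm; "grip_force": force on a finger pad.
Only numpy, scipy, OpenCV 4.12 (cv2) and the standard library are available. Lean on these libraries where they do the work, as an engineer would, in place of code of your own. Each camera call takes 0.05 s, during which the arm holds its last target. There are 200 camera calls.

TASK

The wooden two-pan balance tray is tipped over by the jam jar. Without lifting either of the two flat tins, slide them along their channel until both are wholly on the pan opposite the jam jar and the tray, left to itself, sits level. Leave the jam jar and the carton box where they stand on the tray, and the other things on the worktop alone.

Things in the scene. Friction and masses are not known exactly. Their poses are not given: they have to be found in the camera images.
- stand: Fixed wooden stand of the balance, foot 200 x 130 mm. Origin under its centre on the worktop; its x axis is the hinge direction (across the tray), its y axis runs along the level tray. The hinge is 55 mm above the worktop.
- tray_mid (a point): Middle of the tray's floor, 16 mm above the hinge axis, 71 mm above the worktop. Turns with the tray: x across it (away from the robot), y along it to the left pan, z up out of the floor. Wooden tray 540 mm long (y), 222 mm wide (x), floor flat from end to end, lined as two steel pans (y > 0, y < 0) that meet at a wooden cross line at y = 0.
- near_channel (a point): Point on the floor in the middle of the near channel, 57.5 mm nearer the robot than tray_mid; same axes. The channel is 95 mm wide and runs the whole length along y between rails 14 mm high; the far channel (109 mm wide) lies beyond the inner rail. Shut fingers fit between the rails.
- left_end (a point): Point on the floor at the tray's left end, y = +270 mm from tray_mid; the right end is its mirror image. Each end has a lip 8 mm high and 8 mm thick, and stands free above the worktop, so a tool can reach over it.
- tray (a joint): Tilt of the tray, rad: 0 level, positive = left (+y) pan up; stops at -0.06 and 0.06. Self-levelling, about 1.1 N m/rad when loaded, so it lies on a stop when out of balance by over about 0.07 N m; settles in about 1 s. A push on a tin tips the tray too: only when left alone does it show the balance.
- tin_a: Flat round food tin, 86 mm diameter, 40 mm high, about 0.23 kg (varies by 5 %), standing in the near channel of the tray, at the start on the left pan (y > 0). Too wide to grip. Origin at the centre of its underside, z up.
- tin_b: The same kind of tin, at the start on the right pan (y < 0) of the near channel. Origin at the centre of its underside.
- jam_jar: Full jam jar, 66 mm diameter, 100 mm high, yellow lid, standing in the far channel on one pan, about 150 mm from the middle; weight unknown, 0.40 to 0.55 kg. Origin at the centre of its underside. Must stay.
- tea_box: Light carton box, 72 x 135 x 78 mm high, 0.07 kg, standing in the far channel on the pan opposite the jam jar, its length along the tray, its centre about 150 mm from the middle. Origin at the centre of its underside, y along its length. Must stay.
- tumbler: Bystander: drinking glass, 80 mm diameter, 91 mm high, on the worktop behind the tray. Origin under its centre.
- tin_beans: Bystander: tall tin, 75 mm diameter, 110 mm high, on the worktop behind the right end of the tray. Origin under its centre.
Mind the look-alikes: they are no part of the job. Leave any orange or yellow look-alike of the tin_b alone. There is more than one size of the tea_box; the job needs the larger.

How it is judged:
By the outcome, as a careful person would: the job done as asked, in the order asked, and still so for the second after the job is handed in, with the robot touching nothing.
It also fails if it takes over 64 s, if anything falls off the work surface, if the arm or the gripper's body presses on something with over 40 N, if the wrist force passes 120 N, or if a joint passes its speed limit or range.

## Working session

There is one attempt and no reset: what is moved stays moved. The work goes in short steps, Python scripts to look and compute and a shell command to move; the robot and the scene stay as the last step left them, time stands still between calls to the robot, and variables do not carry over. Pictures are saved under pics/ and viewed, at most 10 in all, crops included, and the job is handed in when it is done.

```bash
mkdir -p pics
python3 - <<'E'
from bench import *
import cv2,json
s=sense();print({k:s[k] for k in('time','tool_pos','tcp_rot','ft_force','finger_gap')})
for n in('scene','side'):
    d=snapshot(n);cv2.imwrite(f'pics/{n}0.png',cv2.cvtColor(d['img'],cv2.COLOR_RGB2BGR))
    print(n,d['fx'],d['fy'],d['cx'],d['cy'],d['extrinsics'])
E
```

```text
{'time': 0.0, 'tool_pos': array([210.57190175, 561.60009184, 403.63103139]), 'tcp_rot': array([-1.79895112e+02, -1.01018085e-02,  1.59443070e+02]), 'ft_force': array([-0.47923183,  1.3204469 ,  0.26759201]), 'finger_gap': 85.59195139248261}
scene 520.2975690003194 520.2975690003194 286.8495923661756 204.71890195471343 [[ 8.87729576e-01 -3.22362979e-01  3.28661389e-01  7.80887847e+01]
 [-4.60229286e-01 -6.38786013e-01  6.16556107e-01 -9.05278180e+02]
 [ 1.11894348e-02 -6.98594689e-01 -7.15430121e-01  1.15128347e+03]
 [ 0.00000000e+00  0.00000000e+00  0.00000000e+00  1.00000000e+00]]
side 522.6332356181013 522.6332356181013 275.46452339170236 202.19423672423866 [[ 9.97480189e-01 -3.73742901e-02  6.03028586e-02  4.93654887e+02]
 [-7.08382158e-02 -5.71419778e-01  8.17594878e-01 -1.06890406e+03]
 [ 3.90121792e-03 -8.19806440e-01 -5.72627436e-01  8.48921844e+02]
 [ 0.00000000e+00  0.00000000e+00  0.00000000e+00  1.00000000e+00]]
```

View pics/scene0.png

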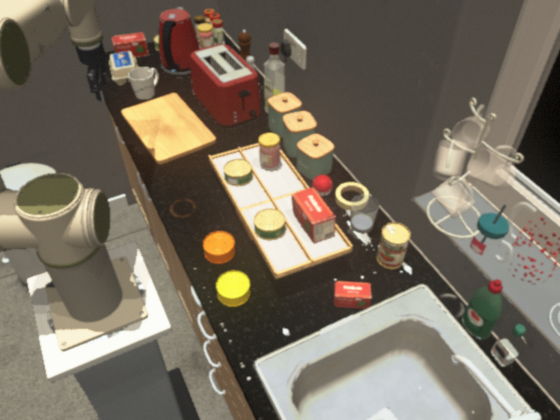

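View pics/side0.png

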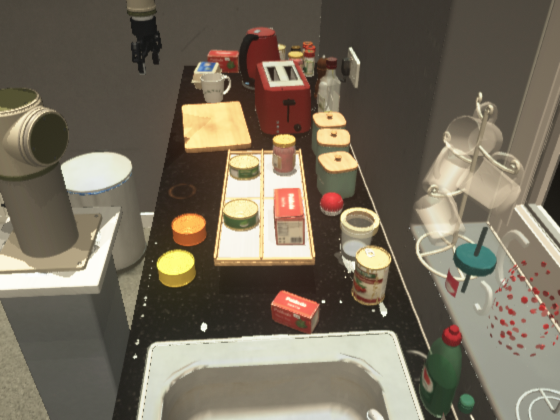

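The scene view shows the balance tray with the jam jar at (269,150) on its left pan. tin_a is at (238,172), tin_b at (270,223), and the large tea box at (314,215) on the right pan.

Things that could be mistaken for them:
- **tin_b:** green (270,223), orange (219,247) and yellow (233,288). I choose the green one in the tray.
- **tea_box:** large (314,215) and small (353,293). I choose the large one.

Next is a close crop to check these choices and measure.

Run:
```python
import cv2,numpy as np
a=cv2.imread('pics/scene0.png')[135:285,200:360];b=cv2.imread('pics/side0.png')[140:275,205:325]
a=cv2.resize(a,None,fx=2.5*1,fy=2.5,interpolation=cv2.INTER_CUBIC)
b=cv2.resize(b,None,fx=3,fy=3,interpolation=cv2.INTER_CUBIC)
c=np.zeros((410,800,3),np.uint8);c[:a.shape[0],:a.shape[1]]=a;c[:b.shape[0],400+20:420+b.shape[1]]=b
cv2.imwrite('pics/crop.png',c)
```

```text
(no output)
```

View pics/crop.png

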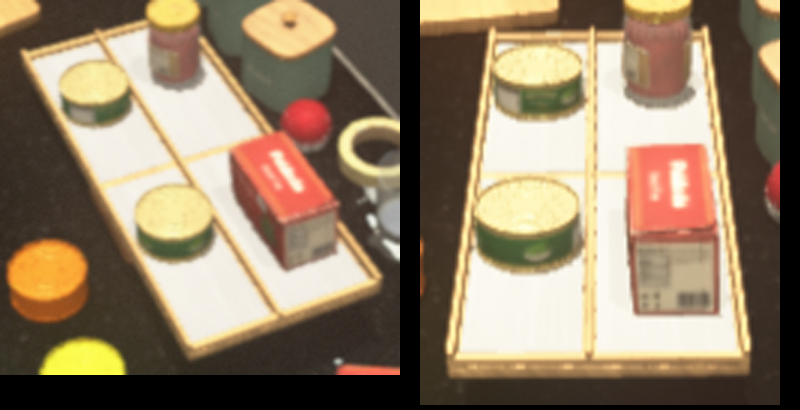

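The crop confirms the choice: both green tins are in the near channel, with the jar on the left pan and the large red box on the right pan. Next I triangulate the corners and lids.

```bash
cat > h.py <<'E'
from bench import *
import cv2,numpy as np
def ray(d,p):
    E=np.array(d['extrinsics']);v=E[:3,:3]@[(p[0]-d['cx'])/d['fx'],(p[1]-d['cy'])/d['fy'],1]
    return E[:3,3],v/np.linalg.norm(v)
def tri(rs):
    A=sum(np.eye(3)-np.outer(v,v) for o,v in rs);b=sum((np.eye(3)-np.outer(v,v))@o for o,v in rs)
    X=np.linalg.solve(A,b);return X,max(np.linalg.norm(np.cross(X-o,v)) for o,v in rs)
def plane(d,p,z):
    o,v=ray(d,p);return o+v*(z-o[2])/v[2]
E
python3 - <<'E'
from h import *
np.set_printoptions(precision=1,suppress=True)
S=snapshot('scene');D=snapshot('side')
sc=lambda x,y:(200+x/2.5,135+y/2.5); sd=lambda x,y:(205+(x-420)/3,140+y/3)
P={'LN':((22,52),(490,30)),'RN':((188,345),(450,355)),'RF':((380,278),(748,355)),'crossN':((103,185),(471,175)),
'tinA':((95,85),(537,68)),'tinB':((174,212),(527,203)),'jarlid':((173,10),(657,6))}
for k,(a,b) in P.items(): print(k,*tri([ray(S,sc(*a)),ray(D,sd(*b))]))
E
```

```text
LN [452.9 334.1  67.6] 0.8750773678193225
RN [ 426.6 -194.6   93.5] 0.7954577114644549
RF [ 643.9 -210.6   96.1] 1.9625583878741568
crossN [440.3  50.9  87. ] 4.103149095578737
tinA [498.5 201.5  99.2] 0.5270556235548343
tinB [485.2 -44.5 118.7] 0.4915261446834228
jarlid [615.  226.9 150.4] 4.19176988894327
```

Run:
```python
from h import *
np.set_printoptions(precision=1,suppress=True)
S=snapshot('scene');D=snapshot('side')
sc=lambda x,y:(200+x/2.5,135+y/2.5); sd=lambda x,y:(205+(x-420)/3,140+y/3)
for p in((115,182),(215,153)):print('scene cross',plane(S,sc(*p),71))
for p in((480,174),(610,173)):print('side cross',plane(D,sd(*p),71))
for p in((455,355),(743,355)):print('side Rend lip',plane(D,sd(*p),95))
for p in((192,344),(378,278)):print('scene Rend lip',plane(S,sc(*p),95))
for p in((490,30),(706,30)):print('side Lend',plane(D,sd(*p),65))
s=sense();print(s['joint_pos'],s['time'])
```

```text
scene cross [463.5  67.7  71. ]
scene cross [588.3  58.   71. ]
side cross [444.6  69.7  71. ]
side cross [558.3  63.8  71. ]
side Rend lip [ 429.9 -197.5   95. ]
side Rend lip [ 639.  -211.4   95. ]
scene Rend lip [ 430.9 -195.5   95. ]
scene Rend lip [ 644.5 -207.2   95. ]
side Lend [452.3 337.5  65. ]
side Lend [671.8 323.4  65. ]
[64.5  7.5 85.3  0.  87.3 -4.9] 0.3
```

```bash
python3 -m jog '0 0 0 0 0 -0.14 1; 0 0 0 0 0 -0.14 1; -0.39 -0.32 0 0 0 0 1; -0.39 -0.32 0 0 0 0 1; -0.39 -0.32 0 0 0 0 1'; python3 -m jog '-0.39 -0.32 0 0 0 0 1; -0.39 -0.32 0 0 0 0 1; -0.39 -0.32 0 0 0 0 1; -0.39 -0.32 0 0 0 0 1; 0 0 0 0 0 0 1'
python3 -c "
from bench import *
s=sense();print(s['tool_pos'],s['tcp_rot'],s['time'])"
```

```text
time: 0.92
tool_pos: [321.9, 457.3, 404.7]
tcp_rot: [180.0, 0.0, 176.3]
ft_force: [1.1, 0.8, -0.4]
finger_gap: 0.3
grip_force: 0.0
time: 1.55
tool_pos: [470.5, 317.9, 404.5]
tcp_rot: [-180.0, 0.0, 176.0]
ft_force: [-0.7, 0.7, 0.8]
finger_gap: -0.1
grip_force: 0.0
[470.48437383 317.92741086 404.53245429] [-1.79957983e+02  2.42220210e-02  1.75985734e+02] 1.55
```

```bash
python3 -m jog '-0.38 -0.3 0 0 0 0 1; 0 0 0.48 0 0 0 1; 0 0 0.48 0 0 0 1; 0 0 0.4 0 0 0 1; 0 0 0.09 0 0 0 1'
python3 - <<'E'
from h import *
print(sense()['tool_pos'],sense()['ft_force'])
d=snapshot('side');cv2.imwrite('pics/side1.png',cv2.resize(d['img'][110:290,180:360,::-1],None,fx=3,fy=3))
E
```

```text
time: 2.17
tool_pos: [502.4, 288.0, 256.2]
tcp_rot: [-179.8, -0.3, 176.3]
ft_force: [0.1, -0.5, 0.8]
finger_gap: 0.0
grip_force: 0.0
[502.38580027 288.02224675 256.22845574] [ 0.10836019 -0.53183272  0.75215258]
```

View pics/side1.png

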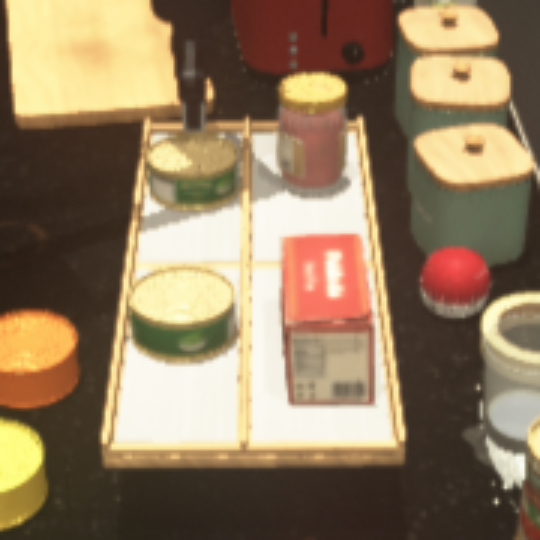

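```bash
python3 -m jog '-0.03 -0.2 0 0 0 0 1; 0 -0.2 0 0 0 0 1; 0 -0.2 0 0 0 0 1; 0 -0.2 0 0 0 0 1; 0 -0.2 0 0 0 0 1' | grep -v rot; python3 -m jog '0 -0.2 0 0 0 0 1; 0 -0.2 0 0 0 0 1; 0 -0.2 0 0 0 0 1; 0 -0.2 0 0 0 0 1; 0 -0.1 0 0 0 0 1'
python3 - <<'E'
from h import *
d=snapshot('side');cv2.imwrite('pics/side2.png',cv2.resize(d['img'][110:290,180:360,::-1],None,fx=3,fy=3))
E
```

```text
time: 2.85
tool_pos: [500.8, 186.4, 260.1]
ft_force: [0.3, 3.2, 2.3]
finger_gap: -0.1
grip_force: 1.3
time: 3.48
tool_pos: [494.9, 97.1, 259.9]
tcp_rot: [180.0, 0.0, 176.2]
ft_force: [0.7, 6.4, 5.2]
finger_gap: 0.1
grip_force: 3.1
```

View pics/side2.png

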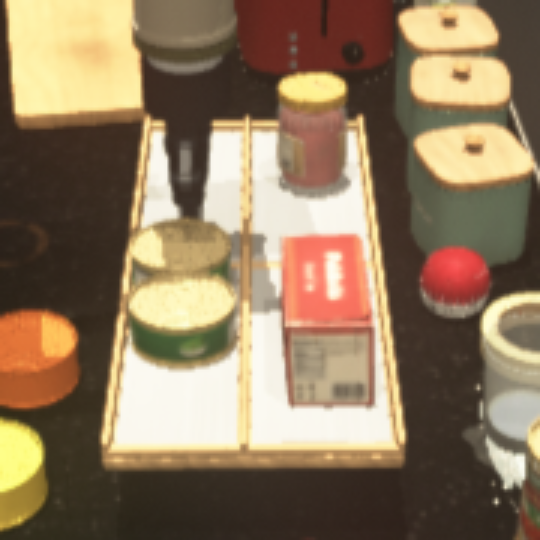

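```bash
python3 -m jog '0 -0.1 0 0 0 0 1; 0 -0.1 0 0 0 0 1; 0 -0.1 0 0 0 0 1; 0 -0.08 0 0 0 0 1; 0 0 0 0 0 0 1'; python3 -m jog '0 0.15 0 0 0 0 1;0 0 0 0 0 0 1;0 0 0 0 0 0 1;0 0 0 0 0 0 1;0 0 0 0 0 0 1'|head -3;  python3 -m jog '0 0 0 0 0 0 1;0 0 0 0 0 0 1;0 0 0 0 0 0 1;0 0 0 0 0 0 1;0 0 0 0 0 0 1'|grep -v finger
python3 - <<'E'
from h import *
d=snapshot('side');cv2.imwrite('pics/side3.png',cv2.resize(d['img'][110:290,180:360,::-1],None,fx=3,fy=3))
E
```

```text
time: 4.15
tool_pos: [492.1, 59.5, 259.2]
tcp_rot: [-179.9, -0.1, 176.2]
ft_force: [0.9, -0.7, 0.5]
finger_gap: -0.1
grip_force: 0.0
time: 4.78
tool_pos: [493.4, 75.2, 259.7]
tcp_rot: [-180.0, 0.0, 176.2]
time: 5.4
tool_pos: [493.4, 75.2, 259.7]
tcp_rot: [180.0, -0.0, 176.2]
ft_force: [-0.2, -0.3, -0.5]
grip_force: 0.0
```

View pics/side3.png

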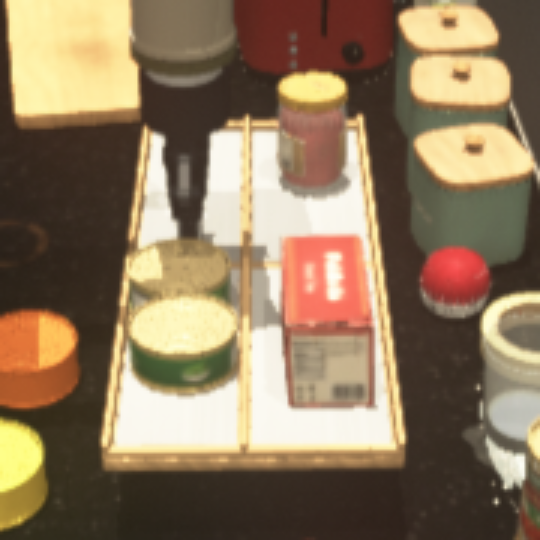

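```bash
cat >> h.py <<'E'
MID=np.array([551,63.,71]);U=np.array([.061,.998,0]);W=np.array([.998,-.061,0])
def proj(d,P):
    E=np.array(d['extrinsics']);c=E[:3,:3].T@(P-E[:3,3]);return d['fx']*c[0]/c[2]+d['cx'],d['fy']*c[1]/c[2]+d['cy']
def edge(img):  # row of bottom edge of right end face (wood -> black worktop)
    g=img[:,225:305].astype(float).mean(2).mean(1);r=np.arange(245,285)
    g=g[245:285];t=0.5*(np.max(g[10:])*0+90+25)
    i=np.where((g[:-1]>t)&(g[1:]<=t))[0][-1];return r[i]+(g[i]-t)/(g[i]-g[i+1])
def tilt(d):
    r0=edge(cv2.imread('pics/side0.png'))
    pt=lambda th:proj(d,MID-270*np.cos(th)*U+np.array([0,0,-10-270*np.sin(th)]))[1]
    k=(pt(.06)-pt(-.06))/.12
    r=edge(d['img']);return r,r0,-.06+(r-r0)/k,k
E
python3 - <<'E'
from h import *
d=snapshot('side');print(tilt(d));print(d['img'][255:275,225:305].astype(float).mean(2).mean(1).round())
S=snapshot('scene')
E
```

```text
(np.float64(266.69994639506837), np.float64(265.8191802536232), np.float64(-0.050283843091477314), np.float64(90.6496415957013))
[243. 243. 240. 228. 215. 179. 132. 133. 147. 127. 110.  79.  48.  43.
  43.  42.  42.  41.  41.  41.]
```

```bash
sed -i 's/t=0.5\*.*$/t=85./' h.py; python3 -c "
from h import *
print(tilt(snapshot('side')))"
python3 -m jog '0 -0.12 0 0 0 0 1; 0 -0.08 0 0 0 0 1; 0 -0.05 0 0 0 0 1; 0 0 0 0 0 0 1;0 0.15 0 0 0 0 1'; python3 -m jog '0 0.05 0 0 0 0 1;0 0 0 0 0 0 1;0 0 0 0 0 0 1;0 0 0 0 0 0 1;0 0 0 0 0 0 1'|head -2;  python3 -m jog '0 0 0 0 0 0 1;0 0 0 0 0 0 1;0 0 0 0 0 0 1;0 0 0 0 0 0 1;0 0 0 0 0 0 1'|grep force
python3 -c "
from h import *
print(tilt(snapshot('side')))"
```

```text
(np.float64(265.80702926633705), np.float64(265.07189764492756), np.float64(-0.05189040785524347), np.float64(90.6496415957013))
time: 6.22
tool_pos: [492.8, 65.0, 259.7]
tcp_rot: [-180.0, 0.0, 176.1]
ft_force: [0.3, 0.1, 0.5]
finger_gap: -0.0
grip_force: 0.0
time: 6.85
tool_pos: [493.1, 70.1, 259.7]
ft_force: [0.1, -0.3, 0.6]
grip_force: 0.0
(np.float64(269.8765727980827), np.float64(265.07189764492756), np.float64(-0.006997306679004299), np.float64(90.6496415957013))
```

```bash
python3 -m jog '0 -0.12 0 0 0 0 1; 0 -0.06 0 0 0 0 1; 0 -0.036 0 0 0 0 1; 0 0 0 0 0 0 1;0 0 0 0 0 0 1'; python3 -m jog '0 0.2 0 0 0 0 1;0 0 0 0 0 0 1;0 0 0 0 0 0 1;0 0 0 0 0 0 1;0 0 0 0 0 0 1'|head -2;  python3 -m jog '0 0 0 0 0 0 1;0 0 0 0 0 0 1;0 0 0 0 0 0 1;0 0 0 0 0 0 1;0 0 0 0 0 0 1'|grep force
python3 -c "
from h import *
print(tilt(snapshot('side')))"
```

```text
time: 8.15
tool_pos: [491.7, 48.7, 259.7]
tcp_rot: [-180.0, 0.0, 176.2]
ft_force: [1.0, -0.1, -0.6]
finger_gap: 0.1
grip_force: 0.0
time: 8.78
tool_pos: [493.0, 68.3, 259.7]
ft_force: [-0.4, 0.2, 0.3]
grip_force: 0.0
(np.float64(270.3887065003283), np.float64(265.07189764492756), np.float64(-0.0013477123372007752), np.float64(90.6496415957013))
```

```bash
python3 -m jog '0 0 -0.3 0 0 0 1; 0 0 -0.45 0 0 0 1; 0 0 -0.45 0 0 0 1; 0 0.4 -0.2 0 0 0 1;0 0.5 0 0 0 0 1'|head -2; python3 -m jog '0 0.5 0 0 0 0 1;0 0.5 0 0 0 0 1;0 0 0 0 0 0 1;0 0 0 0 0 0 1;0 0 0 0 0 0 1'|head -2;python3 -m jog '0 0 0 0 0 0 1;0 0 0 0 0 0 1;0 0 0 0 0 0 1;0 0 0 0 0 0 1;0 0 0 0 0 0 1'|grep ft_force
python3 - <<'E'
from h import *
d=snapshot('side');print(tilt(d))
a=cv2.resize(d['img'][130:280,195:335,::-1],None,fx=2.8,fy=2.8);b=cv2.resize(snapshot('scene')['img'][135:285,205:355,::-1],None,fx=2.7,fy=2.7)
c=np.zeros((430,800,3),np.uint8);c[:a.shape[0],:a.shape[1]]=a;c[:b.shape[0],395:395+b.shape[1]]=b
cv2.imwrite('pics/fin.png',c)
E
```

```text
time: 10.07
tool_pos: [499.7, 158.9, 402.8]
time: 10.7
tool_pos: [505.5, 257.2, 399.7]
ft_force: [0.7, 0.3, 0.2]
(np.float64(270.3474680022259), np.float64(265.07189764492756), np.float64(-0.0018026341369612592), np.float64(90.6496415957013))
```

View pics/fin.png

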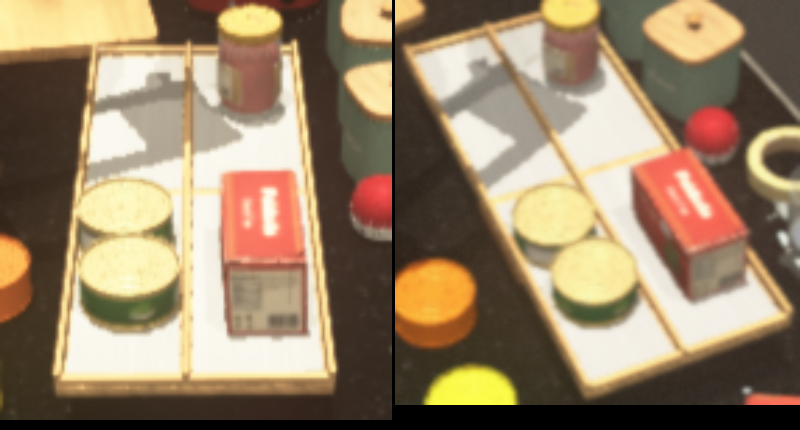

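The final picture shows both tins side by side on the right pan. tin_a, at (125,208), is clear of the cross line, the jar and box have not moved, and the measured tilt is about -0.002 rad.

```bash
python3 -c "
from bench import *
print(hand_in())"
```

```text
the job is handed in; nothing more can be done
None
```

I handed the job in at about 11 s: both flat tins are wholly on the right pan, opposite the jam jar, the tray sits level to about -0.002 rad by camera, and nothing else was touched.

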